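Draw the mould out of the drying rack and lay the cast pull on the stone

TASK

Take the draw hook and, with its tip in the screw eye of the mould tray, drag the tray straight out of the drying rack until all of its block is clear of the rack's mouth; do not pull it with the gripper. Then unhook it and stand the hook on its flat-bottomed handle on the bench board, its tip well clear of the eye. Lift the casting with the straight bar grip out of its mould and lay it, grip up, on the grey face of the oil stone, lengthwise and centred across it so that no edge hangs over, ready for lapping; leave the round-knob casting in its mould and the stone and the bystanders where they are.

Things in the scene. Friction and masses are not known exactly. Their poses are not given: they have to be found in the camera images.
- bench_board: Fixed plywood board under the work, 295 (x) x 860 (y) x 6 thick, origin at the centre of its underside, level with the table; rack, tray, hook and stone all stand on its top (z = 0.006 m). Behind its far edge stand a tool chest 71 mm high (right half; a gouge lies on its far part, up to 105 mm) and a vice 91 mm high (left); a mug 101 mm high stands near the robot base.
- drying_rack: Low slatted wooden tunnel, fixed, 215 long (x) x 86 wide (y) x 76 high; origin at the centre of its underside, on the bench board. Its open mouth is the end at its own -x (x = -107.5 mm); the passage is 70 wide and 68 high, side walls 8 thick, the far end stopped by a low rail. Roof: slats across it, 8 thick, gaps about 15. The tray slides in it along x.
- mould_tray: Loose mould tray standing in the rack, pointing the same way: block 125 (x) x 66 (y) x 24 high of wood and plaster, about 0.45 kg; origin at the centre of its underside. In its top are two equal cavities, 49 x 33 and 10 deep, at x = -29 and x = +29 mm. A steel screw eye sticks out of its -x face. It is wholly clear of the rack's mouth when its origin lies at x below -170 mm in the rack's frame.
- tray_eye (a point): Centre of the screw eye: a flat-lying ring (hole upright) of 5 mm wire, hole 23 mm across, ring mean diameter 28; 81.5 mm ahead (-x) of the tray's origin, 12 mm above its underside (ring from 9.5 to 14.5 mm above the bench board). At the start it lies 35 to 60 mm inside the rack's mouth.
- draw_hook: Loose draw hook, 0.16 kg, standing on the bench board on its handle: flat-bottomed dark wooden handle 90 long (x) x 28 wide (y) x 40 high, origin at the centre of its underside. From its +x end, 30 mm up, a 6 mm steel rod runs along +x (a ferrule 16 mm across covers its first 9 mm) and at x = 125 mm turns straight down. To be gripped across the 28 mm width.
- hook_tip (a point): Lower end of the hook's down-turned tip (6 mm thick): x = 125 mm in the hook's frame, 4.5 mm above the plane of the handle's underside.
- bar_pull: Loose cast metal drawer pull with the straight bar grip: base plate 46 (x) x 30 (y) x 10, on it a bar 40 long (x), 11 wide (y), from 10 to 33 mm above its underside; origin at the centre of its underside, 0.07 kg. It lies in one of the tray's two cavities (14 mm above the tray's underside, base top flush with the block), its x along the tray's x. Grip the bar across its 11 mm.
- round_knob: Loose cast metal piece with the same base plate, 46 x 30 x 10, but a round knob (22 mm across, 33 mm high over all) instead of the bar; origin at the centre of its underside. In the other cavity; it stays there.
- oil_stone: Loose oil stone in a walnut base, 66 (x) x 178 (y) x 34 high, 0.62 kg, origin at the centre of its underside; the grey stone face is on top, 50 wide (x) x 150 long (y), flat, its long side along y.
- eraser: Bystander: eraser 19 x 42 x 13, on the board beside the stone; origin under its centre.
- tint_bottle: Bystander: small bottle 24 across, 49 high, standing beside the rack's mouth; origin under its centre.
- masking_tape: Bystander: roll of tape lying flat, 96 across, 25 high; origin under its centre.
- sanding_block: Bystander: sanding block 53 x 97 x 28; origin under its centre.
- offcut_2: Bystander: wood offcut 45 x 52 x 18; origin under its centre.

How it is judged:
On the way, in this order (a step that is already met when the one before it is completed fails the run):
1. the hook's tip is down in the eye while the tray is still in the rack (horizontal distance between hook_tip and tray_eye below 0.013 m and height (world z) of hook_tip below 0.0175 m and x of mould_tray in the frame of drying_rack above -0.03 m), for 0.1 s.
2. the tray's block is wholly out of the rack's mouth, drawn by the hook (tip still at the eye) (x of mould_tray in the frame of drying_rack below -0.17 m and horizontal distance between hook_tip and tray_eye below 0.02 m and height (world z) of hook_tip below 0.026 m), for 0.1 s.
3. the hook is unhooked and stands on the bench board on its handle, let go, tip at least 40 mm from the eye (horizontal distance between hook_tip and tray_eye above 0.04 m and height (world z) of draw_hook between 0.003 and 0.012 m and angle between draw_hook's own z axis and vertical below 0.1 rad and contact force between the fingers and draw_hook below 0.1 N), for 0.1 s.
4. the bar-grip casting is lifted clear of the tray (z of bar_pull in the frame of mould_tray above 0.035 m and contact force between bar_pull and mould_tray below 0.1 N), for 0.1 s.
At the end, for the whole second after the job is handed in: Pull released, level, grip up on the stone: within 9.5 mm of its centre line, 50 mm of its middle, 12 degrees of its length. Tray flat, wholly out (x under -170 mm in rack frame). Hook on its handle on the board, tip over 40 mm from the eye. Round-knob casting seated in its cavity (x of bar_pull in the frame of oil_stone between -0.0095 and 0.0095 m and y of bar_pull in the frame of oil_stone between -0.05 and 0.05 m and angle between each of bar_pull, draw_hook, round_knob's own z axis and vertical below 0.1 rad and z of bar_pull in the frame of oil_stone between 0.03 and 0.04 m and angle between the x axis of bar_pull and the y axis of oil_stone, either way round below 0.21 rad and linear speed of each of bar_pull, draw_hook below 0.02 m/s and angle between each of oil_stone, mould_tray's own z axis and vertical below 0.05 rad and height (world z) of each of oil_stone, mould_tray, draw_hook below 0.012 m and x of mould_tray in the frame of drying_rack below -0.17 m and height (world z) of draw_hook above 0.003 m and horizontal distance between hook_tip and tray_eye above 0.04 m and z of round_knob in the frame of mould_tray below 0.02 m and horizontal distance between round_knob and mould_tray below 0.04 m); the robot touches nothing.
It fails at once if the robot itself touches the tray (over 1 N) before it is wholly out of the rack (not (x of mould_tray in the frame of drying_rack below -0.17 m) and contact force between any of the fingers, the arm and mould_tray above 1 N).
It fails at once if the tray tips by over 0.35 rad (angle between mould_tray's own z axis and vertical above 0.35 rad).
It fails at once if the oil stone is shoved by over 30 mm (distance of oil_stone from where it was at the start of the episode above 0.03 m).
It fails at once if a bystander is moved by over 30 mm or knocked over (distance of any of eraser, tint_bottle, masking_tape, sanding_block, offcut_2 from where it was at the start of the episode above 0.03 m or angle between tint_bottle's own z axis and vertical above 0.5 rad).
It also fails if it takes over 61 s, if anything falls off the work surface, if the arm or the gripper's body presses on something with over 40 N, if the wrist force passes 120 N, or if a joint passes its speed limit or range.

ROBOT

A 6-joint arm with a two-finger parallel gripper is mounted at the origin on the work surface; the furniture and walls round the work are solid. World frame = base frame: x ahead of the robot, y to its left, z up, the work surface at z = 0. Lengths are in m, angles in rad, forces in N, time in s.
With the tool pointing down it reaches from about 0.3 to 0.75 m from the base axis. Payload 8.5 kg.
Tool frame: the origin (TCP) lies midway between the tips of the shut fingers; the grasp point (between the pads) lies 19 mm behind it; z points along the fingers, y is the line along which they close (so a half turn about z gives the same grasp; the last joint's range is limited). The gripper opens to 88 mm and grips with 3 to 60 N. Pads are 18 mm wide; open, the fingers measure 123 mm over their backs; the gripper's body (75 mm by 187 mm) begins 45 mm behind the grasp point.
Start: joints at [0.988, 0.381, 1.297, -0, 1.464, -0.215], TCP at [0.198, 0.513, 0.239] pointing down, gripper open.
Joint ranges: [-3.11, 3.11], [-0.89, 2.33], [0.22, 2.48], [-1.42, 4.56], [0.17, 2.85], [-2.88, 2.88]. Speed limits (rad/s): [2.39, 2.39, 3.14, 3.14, 3.14, 3.14].

INTERFACE

Orientations are given as a rotation vector (axis times angle).
In Python, from cell import get_state, snapshot, camera_params, job_done gives the robot as it stands.
- The arm moves only by the tool jog_arm, never from a script. Its argument "commands" is a list of rows, each a list of 7 numbers: the shift along the tool's x, y, z in cm, then the turn, a rotation vector about the tool's x, y, z in rad, then the opening in per cent of the stroke, from 0 (shut) to 100 (fully open). In form: [[x, y, z, wx, wy, wz, hand], ...]. A call has 1 to 20 rows; each row is the pose to reach, as a shift and turn from the pose commanded when the call began, along the tool's axes at that moment; what a row does not reach only later rows make up. A row lasts 1/10 s, in which the tool goes at most 50 mm and 8.59 degrees, less where a joint would pass 70% of its speed; a pose out of reach is approached as far as the arm can. A call with a gripper value outside its range is refused whole. The fingers move at their own pace and stop on an object; the grip force is fixed at half the most. Time passes only in rows, so rows that repeat a pose let the fingers close. It gives the time, the measured TCP pose, the force, the opening and the grip force at its end, in the units of the state.
- get_state(): the state, without advancing time (a new reading comes with each control period).
- snapshot(name): name is "scene" or "top"; returns (picture, depth): 400x640x3 uint8, red, green, blue; 400x640 float32, m along the optical axis (not along the pixel's ray), 0 where there is no reading.
- camera_params(name): a dict with "camera_matrix" (3x3 intrinsics, pixels), "rvec" (rotation vector, rad) and "tvec" (3), from world to camera coordinates, as OpenCV has them. Camera axes: x right, y down, z forward; pixel columns grow to the right and rows downward; lengths in m; the calibration is good to about 2 mm. A picture is of the moment at which its call begins. camera_params takes no time and is no camera call.
- job_done(): hands the job in; it is judged then, once.
The state is a dict: "time_s": time; "qpos": joint angles; "qvel": joint speeds; "effort": joint torques, N m; "ee_pos": TCP position; "eef_rot": TCP orientation; "wrist_force": force on the tool from outside, world axes, zero at the start; "ft_torque": the same for the moment, N m; "width": finger opening in m; "gripper_force": force on a finger pad.
Only numpy, scipy, OpenCV 4.12 (cv2) and the standard library are available. Lean on these libraries where they do the work, as an engineer would, in place of code of your own. Each camera call takes 0.05 s, during which the arm holds its last target. There are 200 camera calls.

## Working session

There is one attempt and no reset: what is moved stays moved. The work goes in short steps, Python scripts to look and compute and a tool call to move; the robot and the scene stay as the last step left them, time stands still between calls to the robot, and variables do not carry over. Pictures are saved under pics/ and viewed, at most 10 in all, crops included, and the job is handed in when it is done.

Besides the shell and the picture viewer there is one more tool, called as name(argument=value, ...) on one line, values as JSON. jog_arm: Moves the arm, as the interface text tells. Its arguments: {"type":"object","properties":{"commands":{"type":"array"}},"required":["commands"]}

```bash
mkdir -p pics
cat > h.py <<'E'
import numpy as np, cv2
from cell import get_state, snapshot, camera_params, job_done
def cam(n):
    p=camera_params(n);K=np.array(p["camera_matrix"]);R=cv2.Rodrigues(np.array(p["rvec"],float))[0];t=np.array(p["tvec"],float).ravel();return K,R,t
def cloud(n,d):
    K,R,t=cam(n);v,u=np.mgrid[:400,:640];P=np.stack([(u-K[0,2])/K[0,0]*d,(v-K[1,2])/K[1,1]*d,d],-1)
    return (P-t)@R
def ray(n,u,v,z):
    K,R,t=cam(n);r=R.T@np.linalg.solve(K,[u,v,1]);c=-R.T@t;return c+r*(z-c[2])/r[2]
E
python3 - <<'E'
from h import *
for n in("top","scene"):
    p,d=snapshot(n);np.savez(""+n+"0.npz",p=p,d=d)
    cv2.imwrite("pics/%s0.png"%n,cv2.resize(p[:,:,::-1],(800,500),interpolation=cv2.INTER_AREA))
    K,R,t=cam(n);print(n,K[0,0],-R.T@t,R[2],(d>0).mean())
print(get_state())
E
```

```text
top 474.9362615697036 [0.30641052 0.00681283 1.30439144] [ 0.13645742  0.00722159 -0.99061961] 0.99591796875
scene 411.6951639198178 [-0.05526336 -0.57992824  0.85885007] [ 0.47323883  0.52443882 -0.70781985] 0.9959765625
{'time_s': 0.1, 'qpos': array([ 9.87692375e-01,  3.81106056e-01,  1.29812878e+00, -6.75072859e-06,
        1.46360104e+00, -2.15294742e-01]), 'qvel': array([ 0.00078866, -0.00301318, -0.00292623,  0.0004465 ,  0.00258038,
       -0.00157707]), 'effort': array([ 3.84101717e-03, -4.38645566e+01, -2.24913597e+01,  7.14808702e-02,
        3.41795781e-02, -7.36905781e-05]), 'ee_pos': array([0.19762893, 0.51300677, 0.23823058]), 'eef_rot': array([-5.74413717e-01, -3.08814718e+00,  1.80312335e-03]), 'wrist_force': array([0.00332197, 0.30898262, 0.15269908]), 'ft_torque': array([0.01833165, 0.02720868, 0.00506526]), 'gripper_force': 0.0, 'width': 0.08814697389802763}
```

View pics/top0.png

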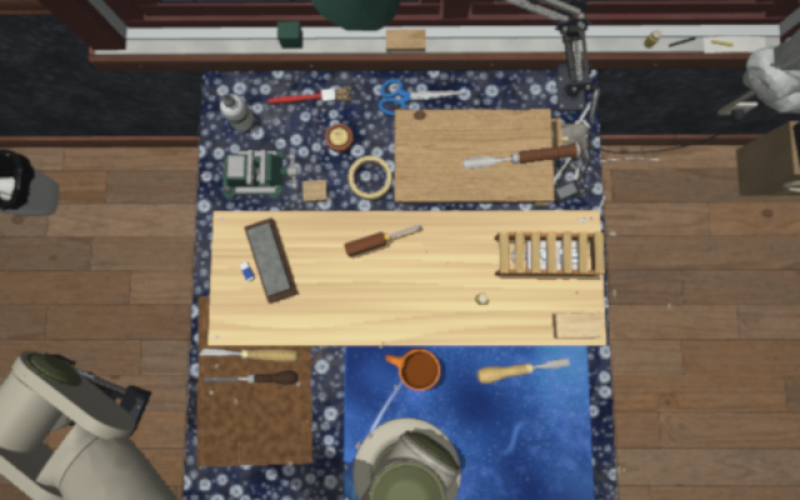

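View pics/scene0.png

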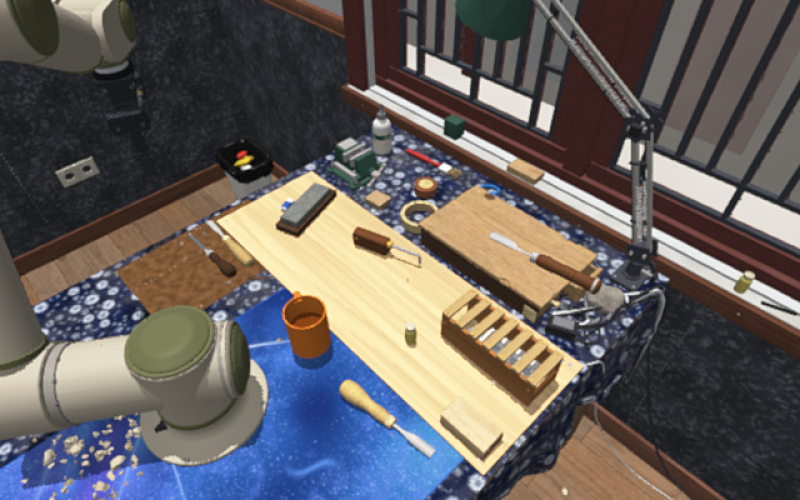

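The top view shows the rack at px (498–600, 253) with its mouth to the left (+y). The hook is at (365, 243) pointing at the mouth, the stone at (270, 260), and the bottle at (482, 298). Next I measure them.

```bash
cat > m.py <<'E'
from h import *
def rect(P,m,z0,z1,box):
    s=m&(P[...,2]>z0)&(P[...,2]<z1)&(P[...,0]>box[0])&(P[...,0]<box[1])&(P[...,1]>box[2])&(P[...,1]<box[3])
    q=P[s]; r=cv2.minAreaRect((q[:,:2]*1000).astype(np.float32)); return r,len(q),np.median(q[:,2]),q
E
python3 - <<'E'
from m import *
for n in("top","scene"):
    f=np.load(n+"0.npz");p,d=f["p"],f["d"];P=cloud(n,d);m=d>0
    b=P[(P[...,0]>.33)&(P[...,0]<.55)&(abs(P[...,1])<.1)];print(n,"board z",np.median(b[:,2]))
    for nm,z0,z1,box in(("rack",.07,.095,(.33,.6,-.5,-.15)),("hook",.038,.055,(.33,.6,0,.2)),("rod",.025,.055,(.33,.6,-.08,.15)),("stone",.033,.05,(.3,.6,.2,.4)),("bottle",.04,.07,(.3,.42,-.25,-.1)),("block",.025,.045,(.25,.37,-.45,-.25)),("chest",.06,.12,(.55,.8,-.4,.06))):
        try:
            r,k,z,_=rect(P,m,z0,z1,box);print(nm,k,round(float(z),4),np.round(r[0],1),np.round(r[1],1),round(r[2],1))
        except Exception as e: print(nm,e)
f=np.load("top0.npz");p,d=f["p"],f["d"]
c=p[160:245,250:500];cv2.imwrite("pics/c1.png",cv2.resize(c[:,:,::-1],None,fx=3.2,fy=3.2,interpolation=cv2.INTER_CUBIC))
f=np.load("scene0.npz");p,d=f["p"],f["d"]
c=p[170:340,260:480];cv2.imwrite("pics/c2.png",cv2.resize(c[:,:,::-1],None,fx=3.5,fy=3.5,interpolation=cv2.INTER_CUBIC))
E
```

```text
top board z 0.006524201038719769
rack 2264 0.0812 [ 507.4 -280.6] [261.  182.5] 89.9
hook 379 0.0451 [491.7  63.9] [ 28.5 134.3] 17.8
rod 485 0.0439 [519.5  27.9] [186.1 151.7] 80.1
stone 1136 0.0404 [498.4 286.9] [237.   96.7] 16.7
bottle 81 0.0533 [ 398.4 -195. ] [ 33.6 110.3] 36.2
block 727 0.0355 [ 310.9 -366.6] [50.  96.2] 0.1
chest 9569 0.0705 [ 673.2 -174.6] [206.5 392.3] 0.0
scene board z 0.005445040735947527
rack 2383 0.0804 [ 487.6 -279.7] [259.6 222.8] 89.2
hook 286 0.0443 [504.6  53.1] [ 63.6 170.1] 41.8
rod 583 0.0405 [548.1  34.9] [124.8 233.7] 19.3
stone 642 0.0396 [495.3 287. ] [239.9  98.8] 16.9
bottle 215 0.0533 [ 395.2 -194.6] [ 35.1 113.1] 35.7
block 1138 0.0339 [ 306.6 -365.7] [53.4 95.6] 1.4
chest 6883 0.069 [ 670.2 -172.5] [209.4 397.1] 0.1
```

View pics/c1.png

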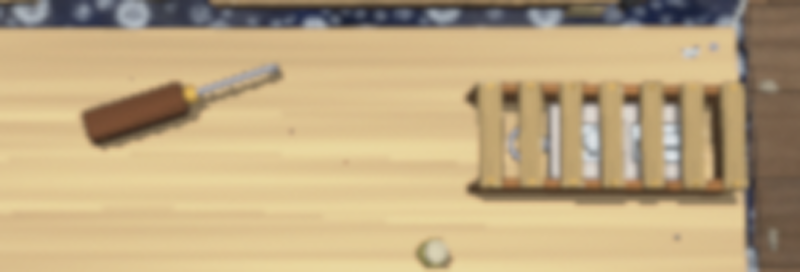

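View pics/c2.png

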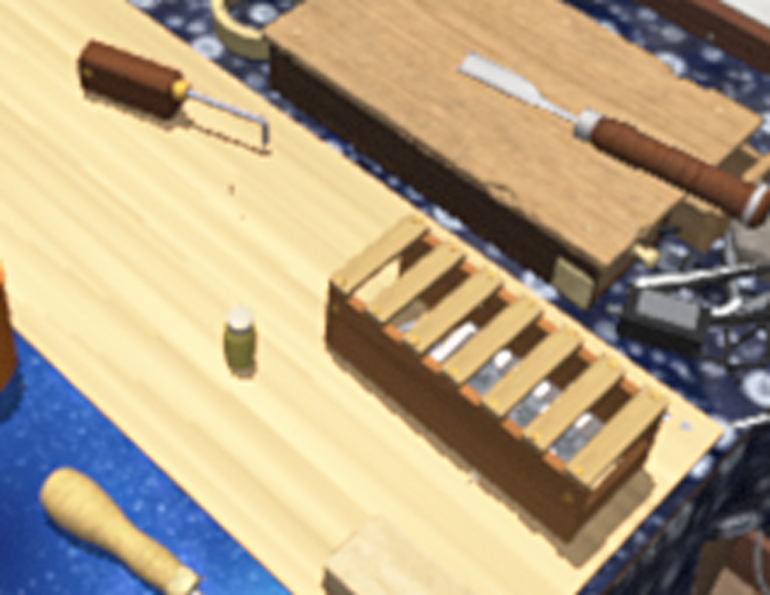

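The crops show the hook's handle at (135, 115) and its tip at (277, 72) in c1. The eye's ring shows in the first roof gap at c1 (515, 142) and c2 (410, 325), and the tray face is near c1 x=550. Now I'll refine the poses.

Run:
```python
from m import *
for n in("top","scene"):
    f=np.load(n+"0.npz");p,d=f["p"],f["d"];P=cloud(n,d);m=d>0
    for nm,z0,z1,box in(("rack",.077,.09,(.4,.557,-.45,-.15)),("handle",.041,.055,(.4,.555,.03,.16)),("rod",.030,.040,(.4,.56,-.05,.07)),("stone",.036,.046,(.38,.558,.22,.38)),("bottle",.045,.07,(.37,.42,-.22,-.15))):
        r,k,z,q=rect(P,m,z0,z1,box);print(n,nm,k,round(float(z),4),np.round(r[0],1),np.round(r[1],1),round(r[2],1),"bbox",q.min(0).round(4),q.max(0).round(4))
    hsv=cv2.cvtColor(p,cv2.COLOR_RGB2HSV)
    # non-wood (low saturation) pixels deep inside the rack passage
    s=(P[...,0]>.455)&(P[...,0]<.525)&(P[...,1]>-.42)&(P[...,1]<-.17)&(P[...,2]<.04)&(P[...,2]>.012)&(hsv[...,1]<90)
    q=P[s];o=np.argsort(-q[:,1]);print(n,"inside");print(np.c_[q[o]*1000,hsv[s][o]][:45].round(0).astype(int).tolist())
```

```text
top rack 1695 0.0823 [ 460.  -303.5] [215.5  86.7] 89.1 bbox [ 0.4161 -0.411   0.077 ] [ 0.5033 -0.1952  0.0896]
top handle 343 0.0455 [486.5  79.8] [ 27.7 101. ] 17.5 bbox [0.4603 0.0324 0.0411] [0.5095 0.1289 0.0532]
top rod 50 0.0376 [507.2  19.9] [ 18.8 113.8] 26.2 bbox [ 0.4757 -0.0352  0.0309] [0.5246 0.0678 0.04  ]
top stone 976 0.0404 [451.8 293.5] [151.1  51.3] 19.3 bbox [0.3804 0.2477 0.036 ] [0.5297 0.3411 0.046 ]
top bottle 23 0.0581 [ 397.8 -184.9] [17.3 78. ] 43.2 bbox [ 0.3716 -0.2193  0.0451] [ 0.4195 -0.1555  0.0694]
top inside
[[478, -173, 12, 19, 89, 217], [459, -175, 13, 22, 82, 232], [497, -184, 13, 20, 86, 223], [520, -190, 12, 20, 87, 220], [458, -191, 15, 21, 81, 232], [472, -200, 15, 19, 89, 218], [461, -200, 13, 21, 84, 229], [520, -220, 13, 20, 87, 221], [517, -223, 13, 19, 87, 217], [460, -230, 24, 13, 23, 178], [458, -231, 19, 14, 24, 179], [466, -232, 18, 14, 31, 171], [463, -232, 17, 15, 24, 171], [465, -233, 24, 5, 10, 159], [468, -233, 23, 12, 20, 167], [457, -233, 22, 16, 42, 186], [460, -234, 21, 16, 43, 183], [463, -234, 20, 15, 27, 169], [468, -23
[... 1983 characters left out ...]
8], [469, -264, 28, 10, 6, 255], [476, -264, 30, 18, 5, 255], [492, -264, 27, 11, 58, 118], [461, -264, 28, 13, 7, 255], [480, -265, 26, 8, 8, 252], [476, -265, 26, 9, 7, 252], [456, -265, 29, 11, 8, 254], [486, -266, 29, 13, 9, 253], [482, -266, 29, 11, 8, 254], [460, -266, 26, 11, 8, 249], [462, -266, 32, 10, 6, 255], [470, -266, 29, 8, 8, 252], [462, -267, 29, 11, 8, 250], [465, -267, 30, 7, 9, 252], [489, -267, 28, 12, 23, 192], [484, -267, 28, 13, 9, 242], [473, -267, 27, 8, 22, 222], [492, -268, 26, 10, 56, 118], [480, -268, 29, 6, 19, 220], [464, -268, 28, 8, 22, 221], [461, -268, 28, 9, 19, 214], [475, -268, 30, 8, 18, 221], [486, -269, 28, 10, 18, 214], [482, -269, 28, 10, 24, 161]]
```

```bash
cat >> h.py <<'E'
from scipy.spatial.transform import Rotation as Ro
def go(x,y,z,yaw):
    "shift (cm) and turn to put TCP at x,y,z pointing down, tool y at yaw deg (mod 180)"
    s=get_state();R=Ro.from_rotvec(s["eef_rot"])
    c=[]
    for k in(0,180):
        a=np.radians(yaw+k);Y=np.array([np.cos(a),np.sin(a),0]);Z=np.array([0,0,-1.]);X=np.cross(Y,Z)
        c.append((R.inv()*Ro.from_matrix(np.c_[X,Y,Z])).as_rotvec())
    w=min(c,key=np.linalg.norm)
    print("pos",s["ee_pos"].round(4),"shift",(R.inv().apply(np.array([x,y,z])-s["ee_pos"])*100).round(2),"turn",w.round(3),"t",s["time_s"],"w",round(s["width"],4),"F",s["wrist_force"].round(1),"q",s["qpos"].round(2))
    return R
E
python3 -c "
from h import *
go(.4825,.085,.10,18.1)"
```

```text
pos [0.1976 0.513  0.2382] shift [-41.98 -29.68  13.85] turn [-0.001  0.     0.887] t 0.1 w 0.0881 F [0.  0.3 0.2] q [ 0.99  0.38  1.3  -0.    1.46 -0.22]
```

jog_arm(commands=[[-42,-29.7,4,0,0,0.887,70],[-42,-29.7,4,0,0,0.887,70],[-42,-29.7,4,0,0,0.887,70],[-42,-29.7,4,0,0,0.887,70],[-42,-29.7,4,0,0,0.887,70],[-42,-29.7,4,0,0,0.887,70],[-42,-29.7,4,0,0,0.887,70],[-42,-29.7,4,0,0,0.887,70],[-42,-29.7,4,0,0,0.887,70],[-42,-29.7,4,0,0,0.887,70],[-42,-29.7,4,0,0,0.887,70],[-42,-29.7,4,0,0,0.887,70],[-42,-29.7,4,0,0,0.887,70],[-42,-29.7,13.8,0,0,0.887,70],[-42,-29.7,13.8,0,0,0.887,70],[-42,-29.7,13.8,0,0,0.887,70],[-42,-29.7,13.8,0,0,0.887,70]])

```text
time_s: 1.8
ee_pos: [0.4827, 0.0862, 0.1019]
eef_rot: [-1.842, -2.545, 0.0]
wrist_force: [1.3, -0.1, 0.7]
width: 0.0618
gripper_force: 0.0
```

```bash
python3 -c "
from h import *
go(.4825,.085,.017,18.1)
p,d=snapshot('scene');cv2.imwrite('pics/s1.png',cv2.resize(p[120:320,200:450,::-1],None,fx=3,fy=3,interpolation=cv2.INTER_CUBIC))"
```

```text
pos [0.4827 0.0862 0.1019] shift [-0.11 -0.05  8.49] turn [-0.    -0.     0.002] t 1.8 w 0.0618 F [ 1.3 -0.1  0.7] q [-0.07  0.43  1.67  0.    1.04 -0.38]
```

View pics/s1.png

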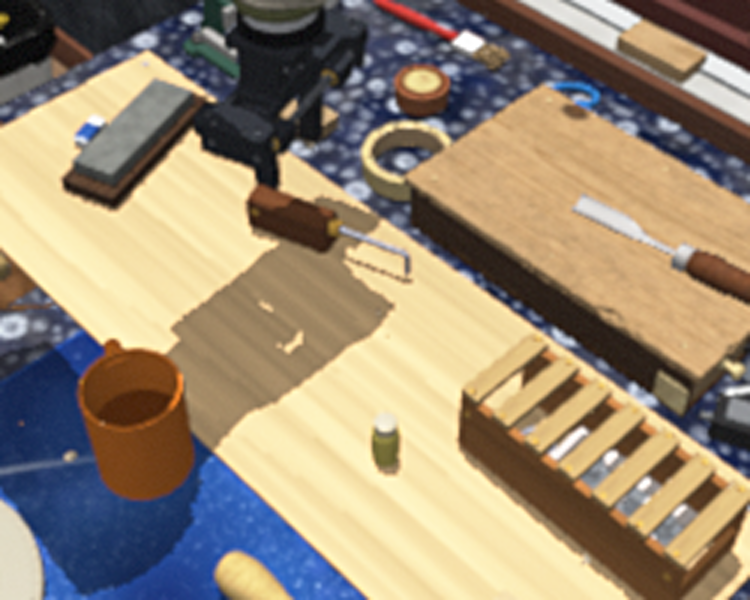

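The open fingers hang above and around the handle at about (265, 170), and nothing is in the way. I'll descend and grip.

jog_arm(commands=[[-0.1,0,3,0,0,0,70],[-0.1,0,6,0,0,0,70],[-0.1,0,8.5,0,0,0,70],[-0.1,0,8.5,0,0,0,70],[-0.1,0,8.5,0,0,0,70],[-0.1,0,8.5,0,0,0,15],[-0.1,0,8.5,0,0,0,15],[-0.1,0,8.5,0,0,0,15],[-0.1,0,8.5,0,0,0,15],[-0.1,0,8.5,0,0,0,15],[-0.1,0,8.5,0,0,0,15],[-0.1,0,8.5,0,0,0,15],[-0.1,0,8.5,0,0,0,15]])

```text
time_s: 3.15
ee_pos: [0.4833, 0.0841, 0.0161]
eef_rot: [1.844, 2.543, 0.0]
wrist_force: [-0.9, 0.4, 6.1]
width: 0.0275
gripper_force: 30.0
```

```bash
python3 -c "
from h import *
go(.457,-.03,.046,-0.9)"
```

```text
pos [0.4833 0.0841 0.0161] shift [-10.03  -6.05  -2.99] turn [0.    0.    0.332] t 3.15 w 0.0275 F [-0.9  0.4  6.1] q [-0.07  0.57  1.75 -0.    0.82 -0.39]
```

jog_arm(commands=[[0,0,-1.5,0,0,0,15],[0,0,-3,0,0,0,15],[-2,-1.2,-3,0,0,0.07,15],[-4,-2.4,-3,0,0,0.13,15],[-6,-3.6,-3,0,0,0.2,15],[-8,-4.8,-3,0,0,0.27,15],[-10,-6,-3,0,0,0.332,15],[-10,-6,-3,0,0,0.332,15],[-10,-6,-3,0,0,0.332,15],[-10,-6,-3,0,0,0.332,15]])

```text
time_s: 4.15
ee_pos: [0.4572, -0.0289, 0.0457]
eef_rot: [-2.237, -2.205, 0.0]
wrist_force: [0.8, 0.1, -1.7]
width: 0.0275
gripper_force: 30.0
```

Run:
```python
from m import *
go(.457,-.03,.046,-0.9)
for n in("top","scene"):
    p,d=snapshot(n);P=cloud(n,d);np.savez(n+"1.npz",p=p,d=d)
    s=(P[...,0]>.42)&(P[...,0]<.5)&(P[...,1]>-.19)&(P[...,1]<-.075)&(P[...,2]>.022)
    q=P[s];o=np.argsort(q[:,1]);print(n,len(q));print((q[o]*1000).round(0).astype(int)[:22].tolist(), (q[o]*1000).round(0).astype(int)[-12:].tolist())
p=np.load("scene1.npz")["p"];cv2.imwrite('pics/s2.png',cv2.resize(p[170:320,280:450,::-1],None,fx=4,fy=4,interpolation=cv2.INTER_CUBIC))
```

```text
pos [ 0.4572 -0.0289  0.0457] shift [-0.11 -0.02 -0.03] turn [-0.    -0.     0.001] t 4.15 w 0.0275 F [ 0.8  0.1 -1.7] q [-0.32  0.48  1.82  0.    0.84 -0.31]
top 317
[[456, -152, 61], [457, -152, 68], [460, -152, 69], [456, -150, 58], [457, -149, 67], [460, -149, 70], [457, -149, 49], [458, -147, 65], [459, -146, 75], [457, -144, 67], [460, -144, 68], [457, -141, 67], [459, -140, 74], [457, -139, 68], [459, -138, 74], [460, -136, 65], [457, -136, 70], [458, -133, 67], [460, -133, 70], [457, -130, 69], [459, -130, 73], [458, -128, 66]] [[456, -76, 348], [429, -76, 368], [425, -75, 369], [470, -75, 328], [427, -75, 370], [472, -75, 329], [474, -75, 330], [449, -75, 351], [422, -75, 372], [465, -75, 330], [451, -75, 353], [447, -75, 354]]
scene 913
[[455, -153, 46], [455, -153, 57], [455, -152, 53], [456, -152, 48], [452, -152, 47], [453, -152, 42], [452, -152, 59], [453, -152, 50], [456, -152, 59], [456, -151, 63], [453, -151, 61], [454, -151, 52], [454, -150, 63], [451, -150, 54], [452, -149, 44], [454, -149, 66], [459, -149, 62], [453, -148, 47], [453, -147, 62], [456, -147, 66], [453, -147, 65], [451, -146, 70]] [[434, -77, 360], [451, -77, 346], [448, -77, 69], [452, -77, 70], [459, -77, 72], [456, -77, 71], [426, -76, 366], [446, -76, 351], [457, -76, 74], [421, -76, 371], [453, -75, 72], [439, -75, 357]]
```

View pics/s2.png

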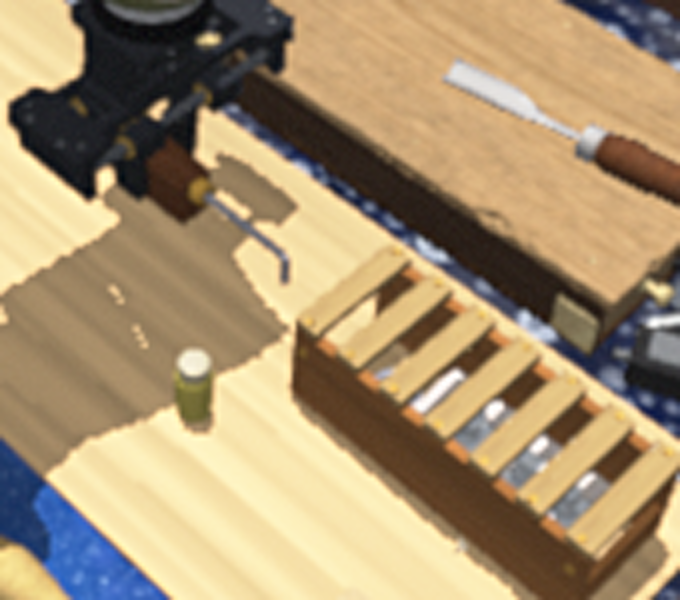

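The hook is level in the grip and in line with the rack, with its tip at about (285, 275) just in front of the mouth. I'll insert it low under the roof, then set the tip down.

jog_arm(commands=[[0,0.25,0.6,0,0,0,15],[0,0.5,1.2,0,0,0,15],[-1,0.5,1.2,0,0,0,15],[-2,0.5,1.2,0,0,0,15],[-3,0.5,1.2,0,0,0,15],[-4,0.5,1.2,0,0,0,15],[-5,0.5,1.2,0,0,0,15],[-6,0.5,1.2,0,0,0,15],[-7,0.5,1.2,0,0,0,15],[-8,0.5,1.2,0,0,0,15],[-9,0.5,1.2,0,0,0,15],[-9.5,0.5,1.2,0,0,0,15],[-9.5,0.5,1.2,0,0,0,15],[-9.5,0.5,1.2,0,0,0,15]])

```text
time_s: 5.65
ee_pos: [0.4606, -0.1245, 0.0337]
eef_rot: [-2.239, -2.203, 0.0]
wrist_force: [0.3, 0.3, -2.0]
width: 0.0277
gripper_force: 30.0
```

Run:
```python
from m import *
go(.457,-.1245,.018,-0.9)
p,d=snapshot("top");q,_=snapshot("scene")
a=cv2.resize(p[180:225,390:450,::-1],(600,450),interpolation=cv2.INTER_CUBIC)
cv2.imwrite('pics/s3.png',a)
P=cloud("top",d);s=(P[...,0]>.445)&(P[...,0]<.485)&(P[...,1]<-.2)&(P[...,1]>-.27)&(P[...,2]>.014)&(P[...,2]<.07)
v=np.argwhere(s);print([(b,a2,*(P[a2,b]*1000).round(0).astype(int)) for a2,b in v])
```

```text
pos [ 0.4606 -0.1245  0.0337] shift [-0.   -0.36  1.57] turn [-0. -0. -0.] t 5.65 w 0.0277 F [ 0.3  0.3 -2. ] q [-0.51  0.53  1.77  0.    0.84 -0.5 ]
[(np.int64(422), np.int64(195), np.int64(484), np.int64(-265), np.int64(29)), (np.int64(423), np.int64(195), np.int64(483), np.int64(-267), np.int64(34)), (np.int64(421), np.int64(196), np.int64(483), np.int64(-265), np.int64(18)), (np.int64(422), np.int64(196), np.int64(481), np.int64(-265), np.int64(31)), (np.int64(423), np.int64(196), np.int64(481), np.int64(-267), np.int64(31)), (np.int64(424), np.int64(196), np.int64(480), np.int64(-269), np.int64(34)), (np.int64(421), np.int64(197), np.int64(480), np.int64(-265), np.int64(15)), (np.int64(422), np.int64(197), np.int64(479), np.int64(-265), np.int64(27)), (np.int64(423), np.int64(197), np.int64(477), np.int64(-266), np.int64(36)), (np.int64(424), np.int64(197), np.int64(478), np.int64(-270), np.int64(32)), (np.int64(422), np.int64(198), np.int64(476), np.int64(-265), np.int64(27)), (np.int64(423), np.int64(198), np.int64(476), np.int64(-268), np.int64(28)), (np.int64(422), np.int64(
[... 2662 characters left out ...]
4(25)), (np.int64(412), np.int64(208), np.int64(449), np.int64(-239), np.int64(22)), (np.int64(422), np.int64(208), np.int64(449), np.int64(-265), np.int64(23)), (np.int64(423), np.int64(208), np.int64(448), np.int64(-267), np.int64(28)), (np.int64(424), np.int64(208), np.int64(448), np.int64(-269), np.int64(31)), (np.int64(411), np.int64(209), np.int64(447), np.int64(-237), np.int64(17)), (np.int64(412), np.int64(209), np.int64(447), np.int64(-240), np.int64(16)), (np.int64(422), np.int64(209), np.int64(446), np.int64(-265), np.int64(24)), (np.int64(423), np.int64(209), np.int64(446), np.int64(-267), np.int64(29)), (np.int64(424), np.int64(209), np.int64(446), np.int64(-269), np.int64(31))]
```

View pics/s3.png

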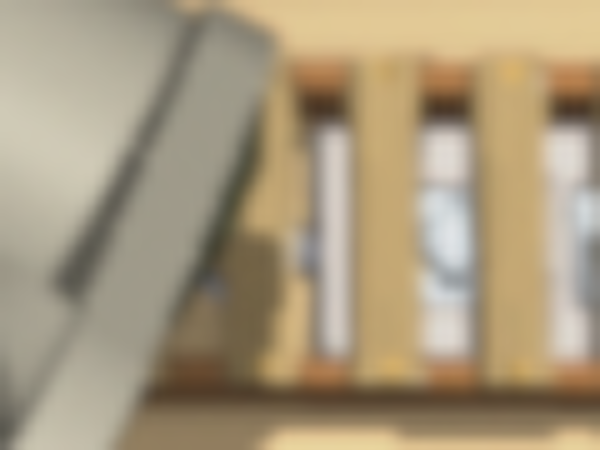

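The stem of the eye is visible at (305, 250), and the computed tip position is within 2 mm of the eye's centre. Lowering now.

jog_arm(commands=[[0,0,0.4,0,0,0,15],[0,0,0.8,0,0,0,15],[0,0,1.2,0,0,0,15],[0,0,1.55,0,0,0,15],[0,0,1.6,0,0,0,15],[0,0,1.6,0,0,0,15],[0,0,1.6,0,0,0,15]])

```text
time_s: 6.45
ee_pos: [0.4608, -0.1247, 0.0178]
eef_rot: [2.239, 2.203, 0.0]
wrist_force: [0.2, 0.6, -2.4]
width: 0.0277
gripper_force: 30.0
```

jog_arm(commands=[[0.5,0,0,0,0,0,15],[1,0,0,0,0,0,15],[1.5,0,0,0,0,0,15],[2,0,0,0,0,0,15],[2.5,0,0,0,0,0,15],[3,0,0,0,0,0,15],[3.5,0,0,0,0,0,15],[4,0,0,0,0,0,15],[4.5,0,0,0,0,0,15],[5,0,0,0,0,0,15]])

```text
time_s: 7.45
ee_pos: [0.4615, -0.0743, 0.0178]
eef_rot: [2.239, 2.204, -0.0]
wrist_force: [-0.8, -4.9, -1.4]
width: 0.0276
gripper_force: 30.0
```

Run:
```python
from m import *
R=go(.46,-.124,.018,-0.9)
p,d=snapshot("top");P=cloud("top",d)
s=(P[...,0]>.445)&(P[...,0]<.48)&(P[...,1]<-.17)&(P[...,1]>-.27)&(P[...,2]>.02)&(P[...,2]<.05)
q=P[s];q=q[np.argsort(-q[:,1])];print((q[:25]*1000).round().astype(int).tolist())
```

```text
pos [ 0.4615 -0.0743  0.0178] shift [-4.97 -0.07 -0.02] turn [ 0.  0. -0.] t 7.45 w 0.0276 F [-0.8 -4.9 -1.4] q [-0.41  0.54  1.82 -0.    0.78 -0.4 ]
[[463, -173, 45], [461, -174, 42], [463, -177, 41], [461, -177, 38], [460, -179, 42], [463, -179, 42], [460, -182, 43], [463, -182, 42], [463, -184, 43], [461, -185, 40], [463, -187, 42], [461, -187, 39], [460, -190, 43], [463, -190, 42], [458, -190, 20], [460, -190, 20], [468, -193, 24], [460, -193, 22], [461, -193, 38], [460, -195, 42], [468, -195, 24], [463, -195, 40], [471, -195, 23], [460, -196, 20], [460, -197, 28]]
```

The 4.9 N drag and the shifted ring show the tray is following. I'll keep pulling.

jog_arm(commands=[[0.8,0,0,0,0,0,15],[1.6,0,0,0,0,0,15],[2.4,0,0,0,0,0,15],[3.2,0,0,0,0,0,15],[4,0,0,0,0,0,15],[4.8,0,0,0,0,0,15],[5.6,0,0,0,0,0,15],[6.4,0,0,0,0,0,15],[7.2,0,0,0,0,0,15],[8,0,0,0,0,0,15],[8.8,0,0,0,0,0,15],[9.6,0,0,0,0,0,15],[10.4,0,0,0,0,0,15],[11.2,0,0,0,0,0,15],[12,0,0,0,0,0,15],[12.8,0,0,0,0,0,15],[13.6,0,0,0,0,0,15],[14.4,0,0,0,0,0,15],[15.2,0,0,0,0,0,15],[16,0,0,0,0,0,15]])

```text
time_s: 9.5
ee_pos: [0.464, 0.086, 0.0177]
eef_rot: [-2.239, -2.204, 0.0]
wrist_force: [-0.0, -4.8, -1.8]
width: 0.0279
gripper_force: 30.0
```

jog_arm(commands=[[0.6,0,0,0,0,0,15],[1.2,0,0,0,0,0,15],[1.2,0,0,0,0,0,15],[1.2,0,0,0,0,0,15],[1.2,0,0,0,0,0,15]])

```text
time_s: 10.0
ee_pos: [0.4642, 0.0974, 0.0177]
eef_rot: [-2.239, -2.203, -0.0]
wrist_force: [-0.2, -0.4, -2.0]
width: 0.0275
gripper_force: 30.0
```

Run:
```python
from m import *
go(.46,-.124,.018,-0.9)
for n in("top","scene"):
    p,d=snapshot(n);P=cloud(n,d);m=d>0
    r,k,z,q=rect(P,m,.02,.037,(.4,.53,-.19,-.04));print(n,k,z,np.round(r[0],1),np.round(r[1],1),r[2],q.min(0).round(4),q.max(0).round(4))
    a=p[140:260,260:480] if n=="top" else p[130:310,230:450]
    cv2.imwrite('pics/s4%s.png'%n,cv2.resize(a[:,:,::-1],None,fx=3.3,fy=3.3,interpolation=cv2.INTER_CUBIC))
```

```text
pos [0.4642 0.0974 0.0177] shift [-22.15  -0.06  -0.04] turn [-0.    -0.    -0.001] t 10.0 w 0.0275 F [-0.2 -0.4 -2. ] q [-0.04  0.55  1.8   0.    0.79 -0.03]
top 994 0.030257915679775142 [ 462.8 -108.3] [ 66.2 135.5] 0.08678198605775833 [ 0.4297 -0.176   0.0203] [ 0.4959 -0.0406  0.037 ]
scene 824 0.028973536119222477 [ 459.4 -109.5] [ 68.6 131.3] 0.7997449040412903 [ 0.4254 -0.1755  0.0205] [ 0.4941 -0.0439  0.0369]
```

View pics/s4scene.png

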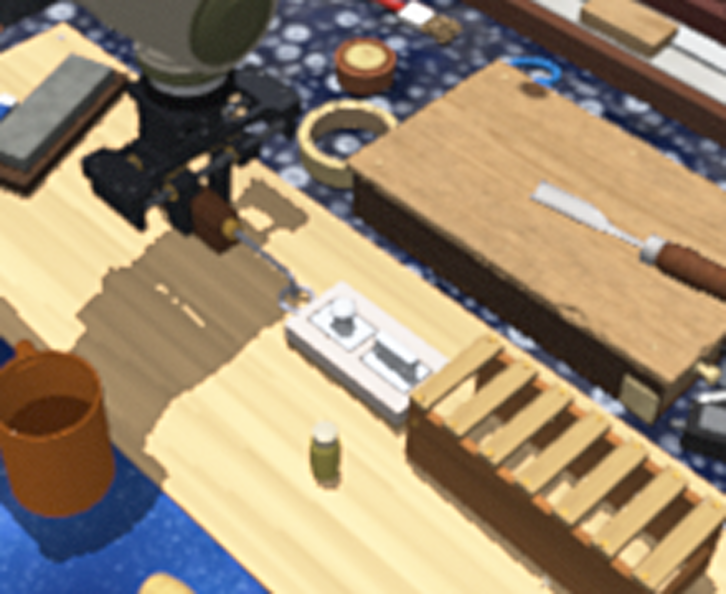

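The tray is fully out of the rack, with its rear edge at y=-0.176 against the mouth at -0.195. The knob is in the front cavity at (345, 315) and the bar in the rear one at (400, 355). I'll unhook by going up, back 6 cm and down, then release.

jog_arm(commands=[[-0.3,0,0,0,0,0,15],[-0.3,0,-1,0,0,0,15],[-0.3,0,-2,0,0,0,15],[-0.3,0,-3,0,0,0,15],[-0.3,0,-3.5,0,0,0,15],[-0.3,0,-3.5,0,0,0,15],[1,0,-3.5,0,0,0,15],[2.5,0,-3.5,0,0,0,15],[4,0,-3.5,0,0,0,15],[6,0,-3.5,0,0,0,15],[6,0,-3.5,0,0,0,15],[6,0,-2.5,0,0,0,15],[6,0,-1.5,0,0,0,15],[6,0,-0.5,0,0,0,15],[6,0,0,0,0,0,15],[6,0,0.15,0,0,0,15],[6,0,0.15,0,0,0,15],[6,0,0.15,0,0,0,15]])

```text
time_s: 11.9
ee_pos: [0.4652, 0.157, 0.0161]
eef_rot: [-2.239, -2.203, 0.0]
wrist_force: [0.6, -0.5, -0.9]
width: 0.0278
gripper_force: 30.0
```

jog_arm(commands=[[0,0,0,0,0,0,40],[0,0,0,0,0,0,60],[0,0,0,0,0,0,60],[0,0,0,0,0,0,60],[0,0,0,0,0,0,60],[0,0,-2,0,0,0,60],[0,0,-5,0,0,0,60],[0,0,-10,0,0,0,60],[0,0,-10,0,0,0,60]])

```text
time_s: 12.8
ee_pos: [0.4676, 0.1576, 0.1213]
eef_rot: [2.234, 2.199, 0.012]
wrist_force: [0.3, -0.1, -0.7]
width: 0.053
gripper_force: 0.0
```

Run:
```python
from m import *
go(.461,-.142,.11,-0.9)
for n in("top","scene"):
    p,d=snapshot(n);P=cloud(n,d);m=d>0
    for nm,z0,z1,b in(("tray",.025,.034,(.41,.52,-.19,-.04)),("bar",.046,.062,(.43,.5,-.175,-.118)),("knob",.046,.062,(.43,.5,-.117,-.05)),("handle",.041,.055,(.4,.53,.08,.23)),("rod",.03,.041,(.4,.52,0,.11))):
        try:
            r,k,z,q=rect(P,m,z0,z1,b);print(n,nm,k,round(float(z),4),np.round(r[0],1),np.round(r[1],1),round(r[2],1),q.min(0).round(4),q.max(0).round(4))
        except Exception: print(n,nm,"none")
```

```text
pos [0.4676 0.1576 0.1213] shift [-29.97  -0.2    1.09] turn [ 0.01  -0.001 -0.   ] t 12.8 w 0.053 F [ 0.3 -0.1 -0.7] q [0.08 0.41 1.64 0.   1.08 0.1 ]
top tray 848 0.0303 [ 462.6 -113.6] [ 65.6 124.7] 0.0 [ 0.4298 -0.1759  0.025 ] [ 0.4954 -0.0513  0.034 ]
top bar 60 0.0525 [ 463.3 -143.2] [37.8  9. ] 89.4 [ 0.4588 -0.1622  0.0481] [ 0.4679 -0.1243  0.0585]
top knob 50 0.0518 [463.6 -86. ] [18.7 19.4] 88.9 [ 0.4539 -0.0954  0.0467] [ 0.4733 -0.0766  0.0567]
top handle 34 0.0438 [472.1 107.9] [22.2 32.3] 24.5 [0.4553 0.0886 0.041 ] [0.4796 0.1182 0.0488]
top rod 64 0.0378 [469.1  70.2] [13.3 75.3] 2.0 [0.4611 0.0324 0.0319] [0.4746 0.1076 0.041 ]
scene tray 762 0.029 [ 459.6 -112.2] [ 69.2 126.4] 0.7 [ 0.4247 -0.1758  0.025 ] [ 0.4944 -0.0488  0.0338]
scene bar 63 0.0512 [ 458.7 -142. ] [38.5 11.2] 89.3 [ 0.4532 -0.1613  0.046 ] [ 0.4645 -0.1228  0.0558]
scene knob 45 0.0507 [457.4 -84.7] [19.2 18.3] 45.4 [ 0.4489 -0.0942  0.0463] [ 0.4688 -0.0738  0.0536]
scene handle 195 0.0448 [464.  155.2] [98.3 29.1] 89.1 [0.4497 0.1061 0.041 ] [0.4788 0.2043 0.049 ]
scene rod 58 0.0371 [460.6  71.2] [75.6 14.7] 84.4 [0.4568 0.0329 0.0304] [0.4715 0.109  0.0405]
```

jog_arm(commands=[[-30,-0.3,-1,0.01,0,0,60],[-30,-0.3,-1,0.01,0,0,60],[-30,-0.3,-1,0.01,0,0,60],[-30,-0.3,-1,0.01,0,0,60],[-30,-0.3,-1,0.01,0,0,60],[-30,-0.3,-1,0.01,0,0,60],[-30,-0.3,-1,0.01,0,0,60],[-30,-0.3,-1,0.01,0,0,60],[-30,-0.3,-1,0.01,0,0,60],[-30,-0.3,1,0.01,0,0,50],[-30,-0.3,3.5,0.01,0,0,50],[-30,-0.3,3.5,0.01,0,0,50],[-30,-0.3,3.5,0.01,0,0,50],[-30,-0.3,3.5,0.01,0,0,50]])

```text
time_s: 14.3
ee_pos: [0.4579, -0.1422, 0.0822]
eef_rot: [-2.234, -2.201, 0.01]
wrist_force: [0.5, -0.1, -0.5]
width: 0.0444
gripper_force: 0.0
```

```bash
python3 -c "
from h import *
go(.461,-.1425,.0325,-0.7)"
```

```text
pos [ 0.4579 -0.1422  0.0822] shift [-0.02  0.35  4.97] turn [-0.009  0.001 -0.003] t 14.3 w 0.0444 F [ 0.5 -0.1 -0.5] q [-0.55  0.45  1.71 -0.01  0.99 -0.53]
```

jog_arm(commands=[[0,0.3,1.5,-0.01,0,0,50],[0,0.3,3,-0.01,0,0,50],[0,0.3,4.5,-0.01,0,0,50],[0,0.3,5,-0.01,0,0,50],[0,0.3,5,-0.01,0,0,50],[0,0.3,5,-0.01,0,0,50],[0,0.3,5,-0.01,0,0,0],[0,0.3,5,-0.01,0,0,0],[0,0.3,5,-0.01,0,0,0],[0,0.3,5,-0.01,0,0,0],[0,0.3,5,-0.01,0,0,0],[0,0.3,5,-0.01,0,0,0],[0,0.3,5,-0.01,0,0,0],[0,0.3,5,-0.01,0,0,0],[0,0.3,5,-0.01,0,0,0]])

```text
time_s: 15.8
ee_pos: [0.46, -0.1427, 0.0313]
eef_rot: [2.239, 2.203, 0.0]
wrist_force: [-0.1, 0.6, 3.9]
width: 0.0107
gripper_force: 30.0
```

```bash
python3 -c "
from h import *
go(.461,-.1425,.0325,-0.7)"
```

```text
pos [ 0.46   -0.1427  0.0313] shift [ 0.02  0.1  -0.12] turn [ 0.     0.    -0.004] t 15.8 w 0.0107 F [-0.1  0.6  3.9] q [-0.55  0.54  1.76 -0.    0.84 -0.53]
```

jog_arm(commands=[[0,0,-0.5,0,0,0,0],[0,0,-1,0,0,0,0],[0,0,-1.5,0,0,0,0],[0,0,-2,0,0,0,0],[0,0,-3,0,0,0,0],[0,0,-4,0,0,0,0],[0,0,-6,0,0,0,0],[0,0,-8,0,0,0,0],[0,0,-10,0,0,0,0],[0,0,-10,0,0,0,0],[0,0,-10,0,0,0,0]])

```text
time_s: 16.9
ee_pos: [0.4598, -0.1426, 0.1312]
eef_rot: [2.239, 2.203, 0.0]
wrist_force: [-0.3, 0.0, -0.2]
width: 0.0108
gripper_force: 30.0
```

Run:
```python
from m import *
for n in("top","scene"):
    p,d=snapshot(n);P=cloud(n,d)
    r,k,z,q=rect(P,d>0,.036,.046,(.36,.558,.22,.38));print(n,k,z,np.round(r[0],1),np.round(r[1],1),r[2])
    hsv=cv2.cvtColor(p,cv2.COLOR_RGB2HSV)
    r,k,z,q=rect(P,hsv[...,1]<70,.036,.046,(.36,.558,.22,.38));print(n,"grey",k,z,np.round(r[0],1),np.round(r[1],1),r[2])
go(.450,.294,.10,108.6)
```

```text
top 995 0.04031216382462092 [451.6 293.5] [150.7  50.4] 19.2802734375
top grey 995 0.04031216382462092 [451.6 293.5] [150.7  50.4] 19.2802734375
scene 520 0.03962980200032485 [448.6 294.1] [153.3  52.8] 18.777097702026367
scene grey 518 0.039638562532760054 [448.6 294.1] [153.3  52.8] 18.777097702026367
pos [ 0.4595 -0.1424  0.1304] shift [43.62 -1.64  3.08] turn [-0.002  0.     1.23 ] t 17.0 w 0.0108 F [-0.7 -0.4 -0.4] q [-0.55  0.38  1.65 -0.    1.11 -0.53]
```

jog_arm(commands=[[43.6,-1.6,2,0,0,1.22,0],[43.6,-1.6,2,0,0,1.22,0],[43.6,-1.6,2,0,0,1.22,0],[43.6,-1.6,2,0,0,1.22,0],[43.6,-1.6,2,0,0,1.22,0],[43.6,-1.6,2,0,0,1.22,0],[43.6,-1.6,2,0,0,1.22,0],[43.6,-1.6,2,0,0,1.22,0],[43.6,-1.6,2,0,0,1.22,0],[43.6,-1.6,2,0,0,1.22,0],[43.6,-1.6,2,0,0,1.22,0],[43.6,-1.6,2,0,0,1.22,0],[43.6,-1.6,2,0,0,1.22,0],[43.6,-1.6,2,0,0,1.22,0],[43.6,-1.6,2,0,0,1.22,0],[43.6,-1.6,2,0,0,1.22,0],[43.6,-1.6,2,0,0,1.22,0]])

```text
time_s: 18.7
ee_pos: [0.451, 0.2932, 0.1113]
eef_rot: [-3.098, -0.523, -0.0]
wrist_force: [-0.5, -0.9, -0.6]
width: 0.0109
gripper_force: 30.0
```

```bash
python3 -c "
from m import *
go(.450,.294,.0515,109.05)
p,d=snapshot('scene');cv2.imwrite('pics/s5.png',cv2.resize(p[80:230,170:340,::-1],None,fx=4,fy=4,interpolation=cv2.INTER_CUBIC))"
```

```text
pos [0.451  0.2932 0.1113] shift [-0.07 -0.11  5.98] turn [-0.    -0.     0.002] t 18.7 w 0.0109 F [-0.5 -0.9 -0.6] q [0.36 0.49 1.52 0.   1.13 1.59]
```

View pics/s5.png

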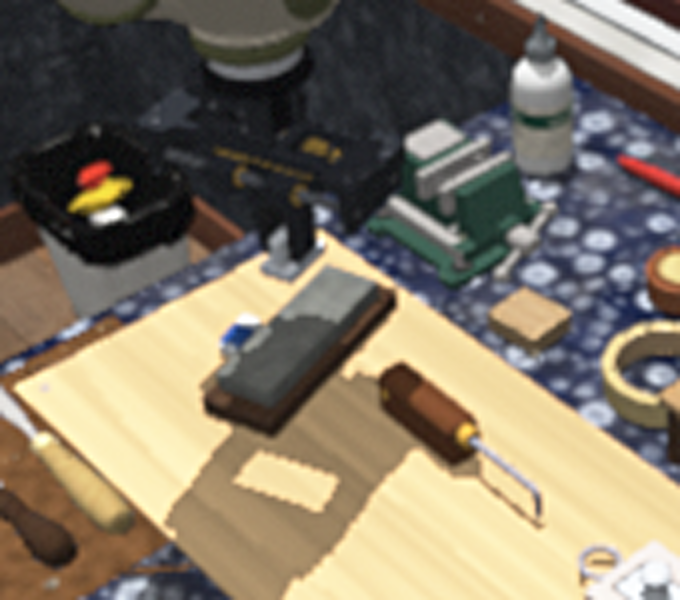

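The casting at (290, 255) hangs level and parallel to the stone. The hook stands upright at (430, 410), its tip well clear of the eye. Lowering the casting.

jog_arm(commands=[[-0.1,-0.1,1.5,0,0,0,0],[-0.1,-0.1,3,0,0,0,0],[-0.1,-0.1,4.5,0,0,0,0],[-0.1,-0.1,5.2,0,0,0,0],[-0.1,-0.1,5.6,0,0,0,0],[-0.1,-0.1,5.8,0,0,0,0],[-0.1,-0.1,5.9,0,0,0,0],[-0.1,-0.1,5.9,0,0,0,0],[-0.1,-0.1,5.9,0,0,0,0]])

```text
time_s: 19.65
ee_pos: [0.4498, 0.2942, 0.0526]
eef_rot: [-3.098, -0.523, -0.001]
wrist_force: [-0.7, -0.0, -0.7]
width: 0.0104
gripper_force: 30.0
```

Still about 1 mm above; I'll ease down until it touches, then release and retreat.

jog_arm(commands=[[0,0,0.06,0,0,0,0],[0,0,0.12,0,0,0,0],[0,0,0.12,0,0,0,0],[0,0,0.12,0,0,0,15],[0,0,0.12,0,0,0,25],[0,0,0.12,0,0,0,45],[0,0,0.12,0,0,0,45],[0,0,0.12,0,0,0,45],[0,0,0.12,0,0,0,45],[0,0,-1.5,0,0,0,45],[0,0,-3.5,0,0,0,45],[0,0,-7,0,0,0,45],[0,0,-12,0,0,0,45],[0,0,-12,0,0,0,45],[0,0,-12,0,0,0,45],[-20,0,-12,0,0,0,45],[-20,0,-12,0,0,0,45],[-20,0,-12,0,0,0,45],[-20,0,-12,0,0,0,45],[-20,0,-12,0,0,0,45]])

```text
time_s: 21.65
ee_pos: [0.2545, 0.2265, 0.1705]
eef_rot: [3.096, 0.525, -0.011]
wrist_force: [0.2, -0.2, 0.6]
width: 0.0395
gripper_force: 0.0
```

Run:
```python
from m import *
go(.450,.294,.0515,109.05)
for n in("top","scene"):
    p,d=snapshot(n);P=cloud(n,d);m=d>0
    for nm,z0,z1,b in(("stone",.036,.0455,(.36,.558,.22,.38)),("bar",.064,.09,(.4,.5,.25,.34)),("tray",.025,.034,(.41,.52,-.19,-.04)),("handle",.041,.055,(.4,.53,.08,.23)),("knob",.046,.062,(.43,.5,-.117,-.05))):
        try:
            r,k,z,q=rect(P,m,z0,z1,b);print(n,nm,k,round(float(z),4),np.round(r[0],1),np.round(r[1],1),round(r[2],1))
        except Exception: print(n,nm,"none")
    if n=="scene": cv2.imwrite('pics/s6.png',cv2.resize(p[100:300,190:430,::-1],None,fx=3,fy=3,interpolation=cv2.INTER_CUBIC))
```

```text
pos [0.2545 0.2265 0.1705] shift [20.77  0.07 11.76] turn [0.    0.007 0.003] t 21.65 w 0.0395 F [ 0.2 -0.2  0.6] q [0.37 0.09 1.92 0.   1.13 1.61]
top stone 802 0.0406 [451.8 293.5] [150.3  50.6] 19.1
top bar 71 0.0722 [453.9 291.7] [38.4 11.8] 22.1
top tray 745 0.0301 [ 462.8 -109.8] [ 65.6 133. ] 0.3
top handle 339 0.0456 [466.8 142.6] [118.7  27.5] 87.9
top knob 49 0.0525 [463.2 -86.1] [19.1 18.7] 89.5
scene stone 393 0.0398 [449.7 293.4] [154.   52.5] 18.1
scene bar 47 0.0712 [449.7 291.4] [39.  11.1] 20.9
scene tray 691 0.0291 [ 460.5 -111.7] [ 69.5 126.3] 0.2
scene handle 200 0.0448 [463.6 155.2] [99.3 28.6] 89.6
scene knob 43 0.0511 [458.1 -84. ] [17.1 18.3] 45.1
```

View pics/s6.png

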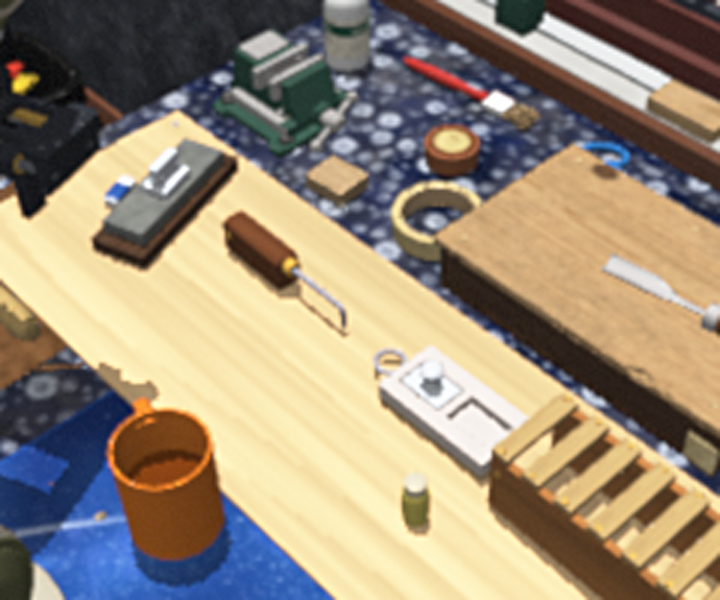

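The casting lies grip up, 2 mm off the stone's centre line and about 3° off its length. The hook is standing, the knob is seated and the tray is out, so I'm handing the job in.

```bash
python3 -c "
from h import *
print(job_done())"
```

```text
the job is handed in; nothing more can be done
None
```

The job is handed in at about 22 s of robot time, but the cell gave no verdict. By the cameras, the tray is about 19 mm clear of the rack's mouth and the hook stands on its handle with its tip about 65 mm from the eye. The bar casting lies grip up about 2 mm off the stone's centre line, the knob casting is seated, and the stone and the bystanders in view look undisturbed.

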